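# Fetch the circuit board from behind the containers

## Task

I need the circuit board that is boxed in behind the three containers in the plywood tray. Stand all three containers on the black rubber mat first, then put the board in the middle of the white soldering block, lying flat and squared up with it (either way round), and only then stand each container back in the tray on the spot it came from. Set things down rather than dropping them, knock nothing over, and leave the flux tin, the solder reel and the tip cleaner where they are.

Things in the scene. Friction and masses are not known exactly. Their poses are not given: they have to be found in the camera images.
- gas_can: Loose gas refill can: slim round bare-metal can, dark printed band, small nozzle on top. Body 46 mm diameter and straight-sided from 3 to 98 mm above its underside, nozzle tip at 121 mm. Origin: centre of the underside, z up. About 0.2 kg. Stands in the front row of the tray.
- bottle: Loose square white plastic bottle with a black screw cap. Body 48 x 48 mm (sides along its x and y), straight from 4 to 76 mm above its underside, cap top at 111 mm. Origin: centre of the underside, z up. About 0.2 kg. Stands in the front row of the tray, roughly square with it.
- dispenser: Loose round brown pump dispenser with a white collar and a flat steel dish (45 mm wide) on top. Body 50 mm diameter, straight from 2 to 78 mm above its underside, total height 108 mm. Origin: centre of the underside, z up. About 0.25 kg. Stands in the front row of the tray.
- board: Loose green circuit board, 64 (its x) x 100 mm (its y), on 5 mm feet, deck top 7.5 mm up, at the back of the tray, 4 to 25 mm behind the containers. Origin: its middle, at the feet's undersides. The grasp: a grey block transformer, 30 (x) x 36 mm (y), from 7.5 to 33.5 mm up, centre at x -4, y 0 mm; bare deck on its four sides, parts up to 20 mm high near the corners. 0.16 kg, mostly transformer.
- tray: Fixed low open plywood tray, 155 (its x) x 250 mm (its y), walls 8 mm thick and 32 mm high, floor 8 mm above the bench. Origin: centre of the underside. Its -x side is the front, towards the robot: there the containers stand in a row along y, centres at x about -40 mm and y about -72, 0 and +72 mm, in any order. The board lies behind them, about x +30 mm.
- side_mat: Fixed black ribbed rubber mat, 260 mm (its x) by 130 mm (its y), 4 mm thick, empty at the start; on the left or right of the tray. Origin: centre of the underside. The place to park the containers.
- solder_block: Fixed white perforated heatproof soldering block, 100 mm (its x) by 135 mm (its y), 13 mm high, empty at the start; on the other side of the tray. Origin: centre of the underside. The board's long side goes along the block's long side.
- flux_tin: Loose flat round metal flux tin, 40 mm diameter, 18 mm high, in a back corner of the tray beside the board (a small wooden rack of soldering tips lies in the other). Bystander, not to be moved. Origin: centre of the underside.
- solder_reel: Loose reel of solder standing on its flange on the bench between robot and tray, 58 mm diameter, 60 mm high. Bystander, not to be moved. Origin: centre of the underside.
- tip_cleaner: Loose dark steel cup filled with brass wool, on the bench between robot and tray, 66 mm diameter, 34 mm high. Bystander, not to be moved. Origin: centre of the underside.
Things that resemble listed ones, but are neither listed nor needed, are in the scene too. What is shaped like the board but purple or red is not meant.

How it is judged:
On the way, in this order (a step that is already met when the one before it is completed fails the run):
1. all three containers stand upright and released on the rubber mat, the board still in the tray where it was (angle between each of gas_can, bottle, dispenser's own z axis and vertical below 0.12 rad and linear speed of each of gas_can, bottle, dispenser below 0.03 m/s and contact force between the fingers and gas_can below 0.05 N and x of gas_can in the frame of side_mat between -0.125 and 0.125 m and y of gas_can in the frame of side_mat between -0.06 and 0.06 m and z of gas_can in the frame of side_mat between 0 and 0.01 m and contact force between the fingers and bottle below 0.05 N and x of bottle in the frame of side_mat between -0.125 and 0.125 m and y of bottle in the frame of side_mat between -0.06 and 0.06 m and z of bottle in the frame of side_mat between 0 and 0.01 m and contact force between the fingers and dispenser below 0.05 N and x of dispenser in the frame of side_mat between -0.125 and 0.125 m and y of dispenser in the frame of side_mat between -0.06 and 0.06 m and z of dispenser in the frame of side_mat between 0 and 0.01 m and distance of board from where it was at the start of the episode below 0.03 m), for 0.2 s.
2. the board lies released, flat, central and square on the soldering block, the containers still standing on the mat (horizontal distance between board and solder_block below 0.018 m and z of board in the frame of solder_block between 0.008 and 0.018 m and angle between the x axis of board and the x axis of solder_block, either way round below 0.22 rad and angle between board's own z axis and vertical below 0.08 rad and linear speed of each of board, gas_can, bottle, dispenser below 0.03 m/s and contact force between the fingers and board below 0.05 N and angle between each of gas_can, bottle, dispenser's own z axis and vertical below 0.12 rad and contact force between the fingers and gas_can below 0.05 N and x of gas_can in the frame of side_mat between -0.125 and 0.125 m and y of gas_can in the frame of side_mat between -0.06 and 0.06 m and z of gas_can in the frame of side_mat between 0 and 0.01 m and contact force between the fingers and bottle below 0.05 N and x of bottle in the frame of side_mat between -0.125 and 0.125 m and y of bottle in the frame of side_mat between -0.06 and 0.06 m and z of bottle in the frame of side_mat between 0 and 0.01 m and contact force between the fingers and dispenser below 0.05 N and x of dispenser in the frame of side_mat between -0.125 and 0.125 m and y of dispenser in the frame of side_mat between -0.06 and 0.06 m and z of dispenser in the frame of side_mat between 0 and 0.01 m), for 0.2 s.
At the end, for the whole second after the job is handed in: The board lies flat on the soldering block, its middle within 18 mm of the block's middle and its sides within 0.22 rad of the block's (either way round); each container stands upright (within 0.12 rad) in the tray within 15 mm of where it stood at the start; everything is released and at rest (horizontal distance between board and solder_block below 0.018 m and z of board in the frame of solder_block between 0.008 and 0.018 m and angle between the x axis of board and the x axis of solder_block, either way round below 0.22 rad and angle between board's own z axis and vertical below 0.08 rad and linear speed of each of board, gas_can, bottle, dispenser below 0.03 m/s and contact force between the fingers and board below 0.05 N and angle between each of gas_can, bottle, dispenser's own z axis and vertical below 0.12 rad and contact force between the fingers and gas_can below 0.05 N and distance of each of gas_can, bottle, dispenser from where it was at the start of the episode below 0.015 m and contact force between the fingers and bottle below 0.05 N and contact force between the fingers and dispenser below 0.05 N); the robot touches nothing.
It fails at once if a container was knocked over (angle between any of gas_can, bottle, dispenser's own z axis and vertical above 0.7 rad).
It fails at once if the board was tipped up on edge or over (angle between board's own z axis and vertical above 0.9 rad).
It fails at once if a container or the board was dropped (fell free by more than about 25 mm) ((linear speed of gas_can above 0.7 m/s and contact force between the fingers and gas_can below 0.01 N) or (linear speed of bottle above 0.7 m/s and contact force between the fingers and bottle below 0.01 N) or (linear speed of dispenser above 0.7 m/s and contact force between the fingers and dispenser below 0.01 N) or (linear speed of board above 0.7 m/s and contact force between the fingers and board below 0.01 N)).
It fails at once if the flux tin, the solder reel or the tip cleaner was moved by more than 20 mm (distance of any of flux_tin, solder_reel, tip_cleaner from where it was at the start of the episode above 0.02 m).
It also fails if it takes over 141 s, if anything falls off the work surface, if the arm or the gripper's body presses on something with over 40 N, if the wrist force passes 120 N, or if a joint passes its speed limit or range.

## Robot

A 6-joint arm with a two-finger parallel gripper is mounted at the origin on the work surface. World frame = base frame: x ahead of the robot, y to its left, z up, the work surface at z = 0. Lengths are in m, angles in rad, forces in N, time in s.
With the tool pointing down it reaches from about 0.25 to 0.775 m from the base axis. Payload 4 kg.
Tool frame: the origin (TCP) lies at the very end of the fingers, on their centre line; the grasp point (between the pads) lies 19 mm behind it (robot.hold_point_z is the distance from the TCP to the grasp point, in m); z points along the fingers, y is the line along which they close (so a half turn about z gives the same grasp; the last joint's range is limited). The gripper opens to 94 mm and grips with 3 to 60 N. Pads are 16 mm wide; open, the fingers measure 119 mm over their backs; the gripper's body (75 mm by 177 mm) begins 78 mm behind the grasp point.
Start: joints at [1.214, 0.087, 1.371, -0, 1.684, -0.103], TCP at [0.138, 0.532, 0.206] pointing down, gripper open.
Joint ranges: [-3.1, 3.1], [-0.76, 2.03], [0.27, 2.55], [-1.08, 4.22], [0.17, 2.65], [-2.57, 2.57]. Speed limits (rad/s): [2.79, 2.79, 3.14, 3.14, 3.14, 3.14].

## Interface

Orientations are given as [roll, pitch, yaw] about the fixed x, y, z axes, in that order (R = Rz(yaw) Ry(pitch) Rx(roll)).
In Python, from bench import robot gives the robot as it stands.
- The arm moves only by the tool carry_out, never from a script. Its argument "steps" is a list of rows, each a list of 3 entries, a list of its own where there are three numbers: the shift along the tool's x, y, z in m, then the turn about the tool's z in units of 10 degrees (1.0 is 10 degrees), then the closure, from -1 (fully open) to 1 (shut). In form: [[[tx, ty, tz], roll, jaw], ...]. A call has 1 to 10 rows; each row is the pose to reach, as a shift and turn from the pose commanded when the call began, along the tool's axes at that moment; what a row does not reach only later rows make up. A row lasts 1/8 s, in which the tool goes at most 62.5 mm and 10.7 degrees, less where a joint would pass 70% of its speed; a pose out of reach is approached as far as the arm can. A call with a gripper value outside its range is refused whole. The fingers move at their own pace and stop on an object; the grip force is fixed at half the most. Time passes only in rows, so rows that repeat a pose let the fingers close. It gives the time, the measured TCP pose, the force, the opening and the grip force at its end, in the units of the state.
- robot.get_obs(): the state, without advancing time (a new reading comes with each control period).
- robot.snapshot(name): name is "scene" or "top" or "wrist"; returns a dict with "image" (420x560x3 uint8, red, green, blue), "z_map" (420x560 float32, m along the optical axis (not along the pixel's ray), 0 where there is no reading), "mtx" (3x3 intrinsics, pixels), "R" (3x3) and "t" (3): a world point X has camera coordinates R X + t. Camera axes: x right, y down, z forward; pixel columns grow to the right and rows downward; lengths in m; the calibration is good to about 2 mm. A picture is of the moment at which its call begins.
- robot.close_job(): hands the job in; it is judged then, once.
The state is a dict: "time": time; "joint_positions": joint angles; "qvel": joint speeds; "joint_torque": joint torques, N m; "tool_pos": TCP position; "ee_rot": TCP orientation; "wrist_force": force on the tool from outside, world axes, zero at the start; "wrist_torque": the same for the moment, N m; "width": finger opening in m; "finger_force": force on a finger pad.
Only numpy, scipy, OpenCV 4.12 (cv2) and the standard library are available. Lean on these libraries where they do the work, as an engineer would, in place of code of your own. Each camera call takes 0.05 s, during which the arm holds its last target. There are 200 camera calls.

## Working session

There is one attempt and no reset: what is moved stays moved. The work goes in short steps, Python scripts to look and compute and a tool call to move; the robot and the scene stay as the last step left them, time stands still between calls to the robot, and variables do not carry over. Pictures are saved under pics/ and viewed, at most 14 in all, crops included, and the job is handed in when it is done.

Besides the shell and the picture viewer there is one more tool, called after "Request:" as name(argument=value, ...), one argument or row to a line, values as JSON. carry_out: Moves the arm, as the interface text tells. Its arguments: {"type":"object","properties":{"steps":{"type":"array","items":{"type":"array"}}},"required":["steps"]}

```bash
mkdir -p pics; ls; cat > h.py <<'E'
import numpy as np, cv2
from bench import robot
def shot(n,f=None):
    s=robot.snapshot(n)
    if f: cv2.imwrite('pics/'+f,s['image'][:,:,::-1])
    np.savez('/tmp/'+n+'.npz',**s); return s
def ld(n): return np.load('/tmp/'+n+'.npz')
def cloud(s):
    z=s['z_map'].astype(float);v,u=np.mgrid[:z.shape[0],:z.shape[1]]
    K=s['mtx'];c=np.stack([(u-K[0,2])/K[0,0]*z,(v-K[1,2])/K[1,1]*z,z],-1)
    return (c-s['t'])@s['R']
E
python3 - <<'E'
from h import *
s=shot('top','top0.png');shot('scene','scene0.png')
print(robot.get_obs())
print(s['mtx'],s['R'],s['t'])
E
```

```text
pics
{'time': 0.1, 'joint_positions': array([ 1.21390942e+00,  8.78813821e-02,  1.37209276e+00, -4.86833518e-06,
        1.68360857e+00, -1.03135777e-01]), 'qvel': array([-0.00136744, -0.0020032 , -0.00274564, -0.00118844,  0.00032714,
       -0.00042555]), 'joint_torque': array([ 1.99863491e-03, -3.41251087e+01, -3.03302693e+01,  7.19148223e-02,
        3.04089056e-02, -1.09367431e-04]), 'tool_pos': array([0.13792105, 0.5319136 , 0.20442633]), 'ee_rot': array([-3.13961267e+00, -2.00070168e-04,  2.88784079e+00]), 'wrist_force': array([0.43123234, 0.21063801, 0.36048924]), 'wrist_torque': array([ 0.05580726, -0.03698572,  0.03857606]), 'finger_force': 0.0, 'width': 0.09404780516971722}
[[395.21550397   0.         275.63560304]
 [  0.         395.21550397 212.08930617]
 [  0.           0.           1.        ]] [[-0.02130195 -0.99976909 -0.00282663]
 [-0.99777697  0.02143791 -0.06309934]
 [ 0.06314537  0.00147621 -0.99800325]] [-0.01203027  0.53133913  1.20228713]
```

View pics/top0.png

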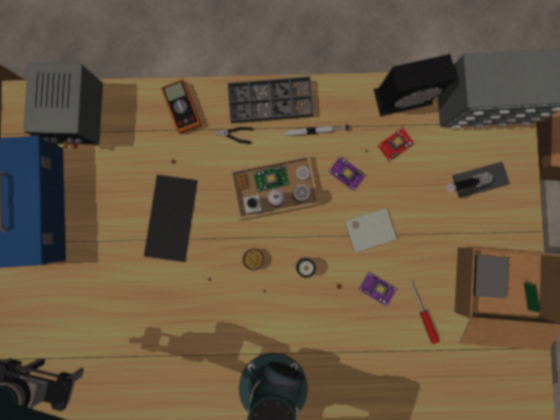

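View pics/scene0.png

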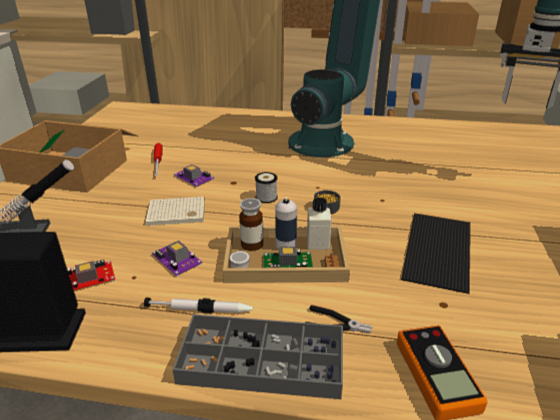

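The top view shows the tray at (275,188). In its front row are the bottle (253,203), gas can (277,198) and dispenser (302,192), with the green board at (271,179) behind them. The mat is at (171,218) and the white block at (371,230). The purple boards (347,173) and (378,288), the red one (396,143) and the green item in the far box (532,296) are decoys. The green board in the tray is the one that fits. I'll confirm that in an enlarged crop.

```bash
python3 - <<'E'
from h import *
s=ld('top');P=cloud(s);im=s['image']
cv2.imwrite('pics/crop1.png',cv2.resize(im[140:280,140:410],None,fx=2.95,fy=2.95,interpolation=cv2.INTER_CUBIC)[:,:,::-1])
def rect(n,m,box):
    u0,v0,u1,v1=box;mm=np.zeros(m.shape,bool);mm[v0:v1,u0:u1]=m[v0:v1,u0:u1]
    k,l,st,_=cv2.connectedComponentsWithStats(mm.astype(np.uint8));i=1+st[1:,4].argmax()
    q=P[l==i];c,wh,a=cv2.minAreaRect((q[:,:2]*1000).astype(np.float32));print(n,len(q),np.round(c,1),np.round(wh,1),round(a,1),'z',np.round(np.median(q[:,2]),4))
z=P[...,2]; g=im.astype(int).sum(2); i=im.astype(int)
rect('mat',g<150,(130,160,210,270))
rect('block',(z>.007)&(z<.02),(335,195,405,260))
rect('tray',(z>.02)&(z<.2),(220,145,330,225))
rect('traywall+',(z>.006)&(z<.2),(220,145,330,225))
rect('bottle',(z>.05),(235,190,262,220))
rect('can',(z>.07),(264,185,290,212))
rect('disp',(z>.07),(292,180,315,205))
rect('board',(i[...,1]>i[...,0]+15)&(i[...,1]>i[...,2]+15),(250,160,295,195))
rect('tin',(z>.017)&(z<.035),(297,165,311,181))
rect('reel',(z>.04),(290,250,325,285));rect('cleaner',(z>.02),(235,240,275,275))
print(np.round(P[195:212:4,240:312:6,2],3)); print(np.round(P[170:190:3,256:292:3,2],3))
E
```

```text
mat 3255 [500.  169.9] [399.9 253. ] 80.8 z 0.0041
block 1420 [ 469.  -313.9] [ 99.9 136.1] 16.3 z 0.0137
tray 1193 [607.1 -18.4] [155.7 250.2] 10.0 z 0.0327
traywall+ 3949 [607.5 -20.7] [155.7 254.9] 10.0 z 0.0205
bottle 288 [551.9  45. ] [48.2 48. ] 9.0 z 0.0905
can 220 [522.9 -23.1] [ 43.  137.8] 88.7 z 0.1149
disp 242 [532.3 -59. ] [ 48.1 163.7] 50.3 z 0.1142
board 161 [636.7 -25.2] [50.5 65.8] 14.4 z 0.0161
tin 156 [ 651.3 -111.6] [40.1 42.7] 89.3 z 0.0269
reel 306 [402.1 -86.1] [149.5  57. ] 28.7 z 0.0605
cleaner 361 [388.1  49.6] [64.  63.2] 89.0 z 0.0264
[[ 1.100e-02  1.200e-02  1.100e-02  8.800e-02  1.200e-02  1.200e-01
   1.260e-01  1.100e-01  8.000e-03  1.150e-01  1.200e-01  1.130e-01]
 [ 6.000e-03  8.900e-02  1.190e-01  8.800e-02  9.000e-03  1.140e-01
   1.150e-01  1.050e-01  6.000e-03  8.000e-02  1.110e-01  9.000e-02]
 [ 1.000e-02  9.000e-02  1.210e-01  9.400e-02  4.000e-03  1.100e-01
   1.130e-01  4.100e-02  6.000e-03  1.100e-02  5.300e-02  9.000e-03]
 [ 7.000e-03  9.000e-02  1.190e-01  9.300e-02  8.000e-03  1.300e-02
   2.600e-02  6.000e-03  1.000e-02  3.200e-02  1.233e+00 -1.000e-03]
 [ 1.100e-02  9.300e-02  8.900e-02  8.300e-02  9.000e-03  3.000e-02
   3.300e-02  3.100e-02  1.000e-03  1.000e-03 -0.000e+00  2.000e-03]]
[[0.007 0.009 0.015 0.015 0.015 0.016 0.028 0.024 0.018 0.011 0.007 0.007]
 [0.017 0.027 0.025 0.015 0.017 0.015 0.044 0.016 0.016 0.019 0.008 0.01 ]
 [0.017 0.015 0.02  0.042 0.042 0.041 0.043 0.016 0.015 0.019 0.014 0.009]
 [0.017 0.017 0.016 0.043 0.043 0.041 0.041 0.017 0.019 0.014 0.017 0.01 ]
 [0.018 0.012 0.018 0.017 0.043 0.041 0.04  0.036 0.015 0.016 0.017 0.008]
 [0.015 0.014 0.013 0.014 0.014 0.017 0.013 0.013 0.017 0.018 0.017 0.01 ]
 [0.018 0.019 0.017 0.021 0.009 0.013 0.02  0.01  0.004 0.011 0.014 0.009]]
```

View pics/crop1.png

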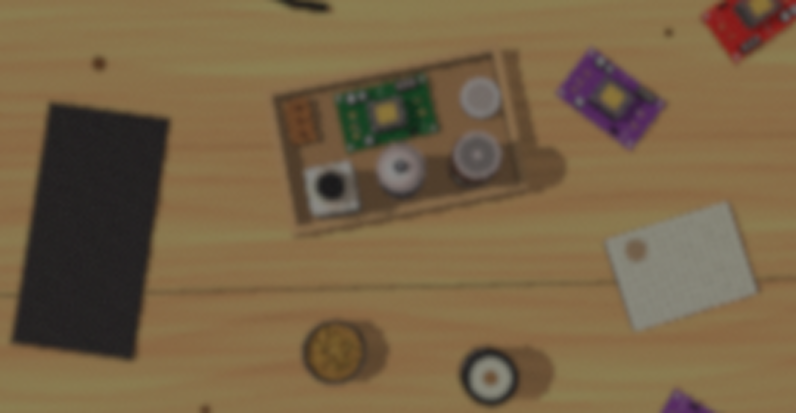

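The crop confirms it: the green board with the block transformer (crop 388,113) lies in the tray behind the containers. The flux tin (480,97) is at its right and the brown tip rack (300,120) at its left. Next come cleaner fits.

```bash
cat >> h.py <<'E'
def near(P,m,c,r):
    return P[m&(np.hypot(P[...,0]-c[0],P[...,1]-c[1])<r)]
def mec(q): 
    c,r=cv2.minEnclosingCircle((q[:,:2]*1000).astype(np.float32)); return np.round(c,1),round(r,1),len(q)
def mar(q):
    c,wh,a=cv2.minAreaRect((q[:,:2]*1000).astype(np.float32)); return np.round(c,1),np.round(wh,1),round(a,1),len(q)
def rel(x,y,z,yaw_deg):
    "shift + turn from commanded tool pose (tool down)"
    o=robot.get_obs();p=o['tool_pos'];a=o['ee_rot'][2]
    d=np.array([x,y,z])-p
    t=(yaw_deg-np.degrees(a)+180)%360-180
    print('pos',np.round(p,4),'yaw',round(np.degrees(a),2),'shift mm',np.round([(d[0]*np.cos(a)+d[1]*np.sin(a))*1e3,(d[0]*np.sin(a)-d[1]*np.cos(a))*1e3,-d[2]*1e3],1),'roll',round(-t/10,2))
E
python3 - <<'E'
from h import *
s=ld('top');P=cloud(s);i=s['image'].astype(int);z=P[...,2]
C=lambda r,g,b:0
print('can',mec(near(P,(z>.085)&(z<.135),(.567,-.023),.034)))
print('disp dish',mec(near(P,(z>.108)&(z<.135),(.575,-.09),.034)))
print('bottle',mar(near(P,(z>.07)&(z<.1),(.552,.045),.04)), 'cap',mec(near(P,(z>.112)&(z<.135),(.552,.045),.03)))
gr=(i[...,1]>i[...,0]+8)&(i[...,1]>i[...,2]+8)
print('board',mar(near(P,gr&(z>.008)&(z<.03),(.637,-.025),.07)))
print('xfmr',mar(near(P,(z>.037)&(z<.05),(.637,-.025),.03)))
q=near(P,(i.sum(2)<170)&(abs(z)<.012),(.49,.245),.16);print('mat',mar(q))
print('tin',mec(near(P,(z>.02)&(z<.035),(.651,-.111),.03)))
print('reel',mec(near(P,(z>.045)&(z<.07),(.39,-.09),.05)))
print('clean',mec(near(P,(z>.02)&(z<.05),(.388,.05),.05)))
rel(.567,-.023,.30,100)
E
```

```text
can (array([568.9, -23.5]), 23.4, 215)
disp dish (array([579.4, -97.4]), 22.2, 191)
bottle (array([551.9,  45. ]), array([48.2, 48. ]), 9.0, 190) cap (array([552.2,  45.3]), 14.8, 85)
board (array([637.5, -10.2]), array([61.1, 97.2]), 12.2, 416)
xfmr (array([632.1, -12.4]), array([29.9, 31.8]), 16.7, 102)
mat (array([521.3, 305. ]), array([129.3, 255.1]), 81.1, 3167)
tin (array([ 651.3, -114.8]), 27.1, 175)
reel (array([ 361.1, -108.4]), 28.6, 239)
clean (array([388.3,  49.4]), 32.7, 361)
pos [0.1379 0.5319 0.2044] yaw 165.46 shift mm [-554.6 -429.4  -95.6] roll 6.55
```

Request:
carry_out(
  steps=[
    [[-0.06,-0.04,-0.05],1,-1],
    [[-0.555,-0.43,-0.096],6.55,-1],
    [[-0.555,-0.43,-0.096],6.55,-1],
    [[-0.555,-0.43,-0.096],6.55,-1],
    [[-0.555,-0.43,-0.096],6.55,-1],
    [[-0.555,-0.43,-0.096],6.55,-1],
    [[-0.555,-0.43,-0.096],6.55,-1],
    [[-0.555,-0.43,-0.096],6.55,-1],
    [[-0.555,-0.43,-0.096],6.55,-1],
    [[-0.555,-0.43,-0.096],6.55,-1],
  ],
)

```text
time: 1.35
tool_pos: [0.513, 0.0471, 0.2928]
ee_rot: [-3.141, -0.001, 1.744]
wrist_force: [1.0, 0.5, -0.4]
width: 0.0938
finger_force: 0.0
```

Request:
carry_out(
  steps=[
    [[0,0,0],0,-1],
    [[0,0,0],0,-1],
  ],
)

```text
time: 1.6
tool_pos: [0.5119, 0.0491, 0.2924]
ee_rot: [-3.14, -0.001, 1.744]
wrist_force: [-0.2, 0.1, 0.5]
width: 0.0939
finger_force: 0.0
```

```bash
python3 - <<'E'
from h import *
s=shot('wrist','w0.png');P=cloud(s);i=s['image'].astype(int);z=P[...,2]
print(P[210,280],z.max())
def t(f,*a):
    try: print(f(*a))
    except Exception as e: print('none')
t(mec,near(P,(z>.085)&(z<.135),(.567,-.023),.034))
t(mec,near(P,(z>.108)&(z<.135),(.578,-.096),.034))
t(mar,near(P,(z>.07)&(z<.1),(.552,.045),.04))
t(mar,near(P,(z>.037)&(z<.05),(.632,-.012),.03))
for p in [(.552,.045)]: rel(*p,.20,99)
E
```

```text
[ 0.51503769 -0.00106872  0.0006237 ] 0.47245122692340136
(array([570.1, -20.5]), 23.8, 1265)
(array([579.4, -87.9]), 20.9, 329)
(array([553.4,  48.3]), array([48.4, 48. ]), 9.5, 949)
(array([633.1,  -6.8]), array([29.6, 37.4]), 12.2, 441)
pos [0.5117 0.0497 0.2927] yaw 100.01 shift mm [-11.7  38.9  92.7] roll 0.1
```

View pics/w0.png

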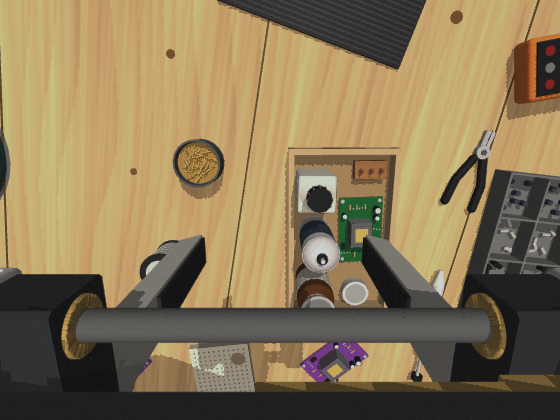

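The wrist view shows the bottle (318,190), can (320,250), dispenser (318,295), board (360,230) and flux tin (354,292). These agree with the top fits to about 3 mm. I start with the bottle.

Request:
carry_out(
  steps=[
    [[-0.01,0.04,0.05],0.1,-1],
    [[-0.01,0.04,0.1],0.1,-1],
    [[-0.01,0.04,0.15],0.1,-1],
    [[-0.01,0.04,0.2],0.1,-1],
    [[-0.01,0.04,0.23],0.1,-1],
    [[-0.01,0.04,0.246],0.1,-1],
    [[-0.01,0.04,0.246],0.1,-1],
  ],
)

```text
time: 2.52
tool_pos: [0.5525, 0.0471, 0.0466]
ee_rot: [-3.14, -0.0, 1.729]
wrist_force: [0.0, 0.3, 1.9]
width: 0.094
finger_force: 0.0
```

Request:
carry_out(
  steps=[
    [[0,0,0],0,1],
    [[0,0,0],0,1],
    [[0,0,0],0,1],
    [[0,0,0],0,1],
    [[0,0,0],0,1],
    [[0,0,0],0,1],
  ],
)

```text
time: 3.28
tool_pos: [0.5536, 0.046, 0.0472]
ee_rot: [3.141, 0.0, 1.727]
wrist_force: [1.1, -0.1, 1.0]
width: 0.0478
finger_force: 30.0
```

Request:
carry_out(
  steps=[
    [[0,0,-0.04],0,1],
    [[0,0,-0.1],0,1],
    [[0.01,0,-0.14],0,1],
    [[0.04,0.015,-0.15],-1,1],
    [[0.08,0.03,-0.15],-2,1],
    [[0.12,0.045,-0.15],-3,1],
    [[0.16,0.06,-0.15],-4,1],
    [[0.2,0.075,-0.15],-5,1],
    [[0.22,0.08,-0.15],-6,1],
    [[0.2356,0.0853,-0.15],-7.0,1],
  ],
)

```text
time: 4.53
tool_pos: [0.6005, 0.2932, 0.1957]
ee_rot: [-3.141, -0.002, 2.956]
wrist_force: [0.4, -0.3, -1.4]
width: 0.0477
finger_force: 30.0
```

Request:
carry_out(
  steps=[
    [[0,0,0],-0.2,1],
    [[0,0,0],-0.2,1],
  ],
)

```text
time: 4.78
tool_pos: [0.6008, 0.2913, 0.1965]
ee_rot: [-3.141, -0.001, 2.981]
wrist_force: [0.3, 0.2, -1.2]
width: 0.0481
finger_force: 30.0
```

```bash
python3 - <<'E'
from h import *
s=shot('wrist','w1.png');P=cloud(s);i=s['image'].astype(int);z=P[...,2]
print(mar(near(P,(i.sum(2)<190)&(abs(z-.003)<.008),(.521,.305),.16)))
s=shot('top');P=cloud(s);z=P[...,2]
print('bottle underside-ish',mar(near(P,(z>.2)&(z<.25),(.6,.293),.04)))
rel(.600,.2926,.0435,171)
E
```

```text
(array([527. , 307.5]), array([128.8, 248.9]), 81.1, 5279)
bottle underside-ish (array([572.8, 269.3]), array([0.3, 2.4]), 68.6, 3)
pos [0.6009 0.2911 0.197 ] yaw 170.81 shift mm [  1.2   1.3 153.5] roll -0.02
```

View pics/w1.png

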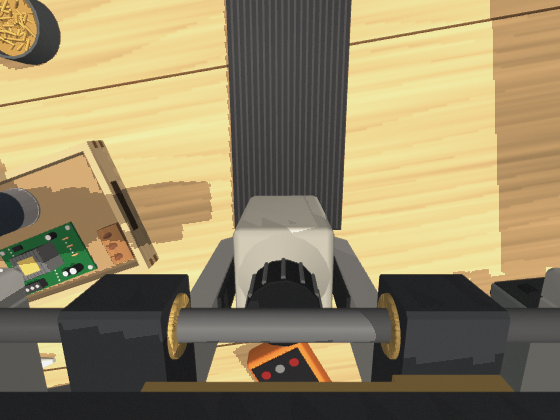

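The bottle hangs upright over the mat's far end, with the mat visible from (290,0) to (290,225). I lower it there.

Request:
carry_out(
  steps=[
    [[0,0.001,0.05],0,1],
    [[0,0.001,0.1],0,1],
    [[0,0.001,0.135],0,1],
    [[0,0.001,0.147],0,1],
    [[0,0.001,0.152],0,1],
    [[0,0.001,0.154],0,1],
    [[0,0.001,0.154],0,1],
  ],
)

```text
time: 5.75
tool_pos: [0.6022, 0.2934, 0.045]
ee_rot: [3.14, 0.003, 2.984]
wrist_force: [-0.6, 0.7, -1.7]
width: 0.048
finger_force: 30.0
```

Request:
carry_out(
  steps=[
    [[0,0,0],0,-1],
    [[0,0,0],0,-1],
    [[0,0,0],0,-1],
    [[0,0,0],0,-1],
    [[0,0,-0.04],0,-1],
    [[0,0,-0.1],0,-1],
    [[0,0,-0.15],0,-1],
    [[0,0,-0.15],0,-1],
  ],
)

```text
time: 6.75
tool_pos: [0.6037, 0.2941, 0.2003]
ee_rot: [3.135, 0.011, 2.984]
wrist_force: [-0.4, -0.4, 0.1]
width: 0.094
finger_force: 0.0
```

```bash
python3 - <<'E'
from h import *
rel(.5695,-.022,.2,100)
E
```

```text
pos [0.6037 0.2941 0.2003] yaw 170.96 shift mm [-1.590e+01 -3.175e+02  3.000e-01] roll 7.1
```

Request:
carry_out(
  steps=[
    [[0,-0.04,0],1,-1],
    [[-0.003,-0.09,0],2,-1],
    [[-0.006,-0.14,0],3,-1],
    [[-0.009,-0.19,0],4,-1],
    [[-0.012,-0.24,0],5,-1],
    [[-0.014,-0.29,0],6,-1],
    [[-0.016,-0.3175,0],7,-1],
    [[-0.016,-0.3175,0],7.1,-1],
    [[-0.016,-0.3175,0],7.1,-1],
    [[-0.016,-0.3175,0],7.1,-1],
  ],
)

```text
time: 8.0
tool_pos: [0.567, -0.0217, 0.1926]
ee_rot: [-3.141, -0.001, 1.748]
wrist_force: [-0.2, -0.0, -0.1]
width: 0.0938
finger_force: 0.0
```

```bash
python3 - <<'E'
from h import *
s=shot('wrist');P=cloud(s);z=P[...,2]
print(mec(near(P,(z>.085)&(z<.11),(.569,-.022),.034)))
rel(.5695,-.022,.047,100)
E
```

```text
(array([570.1, -20.6]), 23.6, 557)
pos [ 0.5671 -0.0217  0.1928] yaw 100.12 shift mm [ -0.7   2.3 145.8] roll 0.01
```

Request:
carry_out(
  steps=[
    [[0,0.0025,0.05],0,-1],
    [[0,0.0025,0.1],0,-1],
    [[0,0.0025,0.135],0,-1],
    [[0,0.0025,0.146],0,-1],
    [[0,0.0025,0.146],0,-1],
  ],
)

```text
time: 8.68
tool_pos: [0.5696, -0.022, 0.0471]
ee_rot: [-3.141, -0.0, 1.746]
wrist_force: [0.2, -0.2, -0.2]
width: 0.0941
finger_force: 0.0
```

Request:
carry_out(
  steps=[
    [[0,0,0],0,1],
    [[0,0,0],0,1],
    [[0,0,0],0,1],
    [[0,0,0],0,1],
    [[0,0,0],0,1],
    [[0,0,0],0,1],
  ],
)

```text
time: 9.43
tool_pos: [0.5698, -0.0226, 0.0472]
ee_rot: [3.141, -0.0, 1.745]
wrist_force: [0.6, 0.4, 0.5]
width: 0.0458
finger_force: 30.0
```

```bash
python3 - <<'E'
from h import *
rel(.524,.306,.2,171)
E
```

```text
pos [ 0.5698 -0.0226  0.0472] yaw 99.96 shift mm [ 331.6   11.8 -152.8] roll -7.1
```

Request:
carry_out(
  steps=[
    [[0,0,-0.04],0,1],
    [[0,0,-0.1],0,1],
    [[0.02,0,-0.14],0,1],
    [[0.07,0.003,-0.152],-1,1],
    [[0.12,0.006,-0.152],-2,1],
    [[0.17,0.008,-0.152],-3,1],
    [[0.22,0.01,-0.152],-4,1],
    [[0.27,0.012,-0.152],-5,1],
    [[0.31,0.012,-0.152],-6,1],
    [[0.3316,0.012,-0.152],-7.0,1],
  ],
)

```text
time: 10.68
tool_pos: [0.5228, 0.308, 0.198]
ee_rot: [-3.141, -0.002, 2.974]
wrist_force: [0.2, 0.6, -2.1]
width: 0.0459
finger_force: 30.0
```

Request:
carry_out(
  steps=[
    [[0,0,0],-0.1,1],
    [[0,0,0],-0.1,1],
  ],
)

```text
time: 10.92
tool_pos: [0.524, 0.3051, 0.1986]
ee_rot: [-3.14, -0.001, 2.981]
wrist_force: [0.4, -0.2, -1.6]
width: 0.0455
finger_force: 30.0
```

```bash
python3 - <<'E'
from h import *
rel(.524,.306,.0435,171)
E
```

```text
pos [0.524  0.3051 0.1986] yaw 170.8 shift mm [  0.2   0.9 155.1] roll -0.02
```

Request:
carry_out(
  steps=[
    [[0,0,0.05],0,1],
    [[0,0,0.1],0,1],
    [[0,0,0.135],0,1],
    [[0,0,0.149],0,1],
    [[0,0,0.154],0,1],
    [[0,0,0.1555],0,1],
    [[0,0,0.1555],0,1],
    [[0,0,0.1555],0,1],
  ],
)

```text
time: 11.92
tool_pos: [0.5247, 0.3065, 0.0449]
ee_rot: [3.14, 0.002, 2.984]
wrist_force: [-0.5, -0.1, -0.9]
width: 0.0454
finger_force: 30.0
```

Request:
carry_out(
  steps=[
    [[0,0,0],0,-1],
    [[0,0,0],0,-1],
    [[0,0,0],0,-1],
    [[0,0,0],0,-1],
    [[0,0,-0.04],0,-1],
    [[0,0,-0.1],0,-1],
    [[0,0,-0.15],0,-1],
    [[0,0,-0.15],0,-1],
    [[0,0,-0.15],0,-1],
  ],
)

```text
time: 13.05
tool_pos: [0.5237, 0.3059, 0.1928]
ee_rot: [-3.141, -0.001, 2.984]
wrist_force: [-0.4, 0.3, -1.0]
width: 0.0939
finger_force: 0.0
```

```bash
python3 - <<'E'
from h import *
rel(.579,-.095,.2,100)
E
```

```text
pos [0.5237 0.3059 0.1928] yaw 170.96 shift mm [-117.7 -387.2   -7.2] roll 7.1
```

Request:
carry_out(
  steps=[
    [[-0.01,-0.04,-0.007],1,-1],
    [[-0.03,-0.09,-0.007],2,-1],
    [[-0.045,-0.14,-0.007],3,-1],
    [[-0.06,-0.19,-0.007],4,-1],
    [[-0.075,-0.24,-0.007],5,-1],
    [[-0.09,-0.29,-0.007],6,-1],
    [[-0.105,-0.34,-0.007],7,-1],
    [[-0.1177,-0.3872,-0.007],7.1,-1],
    [[-0.1177,-0.3872,-0.007],7.1,-1],
    [[-0.1177,-0.3872,-0.007],7.1,-1],
  ],
)

```text
time: 14.3
tool_pos: [0.5785, -0.0942, 0.1983]
ee_rot: [-3.138, -0.002, 1.745]
wrist_force: [-0.5, 0.6, 0.4]
width: 0.0942
finger_force: 0.0
```

Request:
carry_out(
  steps=[
    [[0,0,0],0,-1],
  ],
)

```text
time: 14.42
tool_pos: [0.579, -0.0934, 0.1997]
ee_rot: [-3.14, -0.001, 1.747]
wrist_force: [-0.8, 0.6, 0.1]
width: 0.0937
finger_force: 0.0
```

```bash
python3 - <<'E'
from h import *
s=shot('wrist');P=cloud(s);z=P[...,2]
print(mec(near(P,(z>.108)&(z<.13),(.579,-.095),.03)))
rel(.579,-.095,.047,100)
s=shot('top','top1.png');P=cloud(s);z=P[...,2]
print('bottle',mar(near(P,(z>.07)&(z<.1),(.602,.293),.04)))
print('can',mec(near(P,(z>.085)&(z<.11),(.524,.306),.034)))
E
```

```text
(array([580.6, -94.6]), 22.5, 2022)
pos [ 0.5792 -0.0933  0.2001] yaw 100.08 shift mm [ -1.6  -0.4 153.1] roll 0.01
bottle (array([598.6, 289.9]), array([47.8, 47.3]), 81.4, 187)
can (array([522. , 303.8]), 23.7, 113)
```

Request:
carry_out(
  steps=[
    [[-0.002,0.0005,0.05],0,-1],
    [[-0.002,0.0005,0.1],0,-1],
    [[-0.002,0.0005,0.14],0,-1],
    [[-0.002,0.0005,0.154],0,-1],
    [[-0.002,0.0005,0.154],0,-1],
  ],
)

```text
time: 15.15
tool_pos: [0.58, -0.0961, 0.0464]
ee_rot: [-3.141, -0.001, 1.745]
wrist_force: [0.9, 0.6, 0.4]
width: 0.094
finger_force: 0.0
```

Request:
carry_out(
  steps=[
    [[0,0,0],0,1],
    [[0,0,0],0,1],
    [[0,0,0],0,1],
    [[0,0,0],0,1],
    [[0,0,0],0,1],
    [[0,0,0],0,1],
  ],
)

```text
time: 15.9
tool_pos: [0.5804, -0.0967, 0.0467]
ee_rot: [3.141, 0.0, 1.745]
wrist_force: [0.4, 0.1, 1.0]
width: 0.0493
finger_force: 30.0
```

```bash
python3 - <<'E'
from h import *
rel(.447,.318,.2,171)
E
```

```text
pos [ 0.5804 -0.0967  0.0467] yaw 99.96 shift mm [ 431.5  -59.7 -153.3] roll -7.1
```

Request:
carry_out(
  steps=[
    [[0,0,-0.04],0,1],
    [[0,0,-0.1],0,1],
    [[0.03,-0.004,-0.14],0,1],
    [[0.085,-0.012,-0.153],-1,1],
    [[0.14,-0.02,-0.153],-2,1],
    [[0.195,-0.027,-0.153],-3,1],
    [[0.25,-0.035,-0.153],-4,1],
    [[0.305,-0.042,-0.153],-5,1],
    [[0.36,-0.05,-0.153],-6,1],
    [[0.4,-0.055,-0.153],-7.0,1],
  ],
)

```text
time: 17.15
tool_pos: [0.4552, 0.2896, 0.1985]
ee_rot: [-3.141, -0.002, 2.974]
wrist_force: [1.1, -0.1, -2.0]
width: 0.049
finger_force: 30.0
```

Request:
carry_out(
  steps=[
    [[0,0,0],-0.1,1],
    [[0,0,0],-0.1,1],
    [[0,0,0],-0.1,1],
  ],
)

```text
time: 17.52
tool_pos: [0.4572, 0.2866, 0.1992]
ee_rot: [-3.141, -0.0, 2.981]
wrist_force: [0.5, 0.5, -2.3]
width: 0.0491
finger_force: 30.0
```

```bash
python3 - <<'E'
from h import *
rel(.447,.318,.0435,171)
E
```

```text
pos [0.4572 0.2866 0.1992] yaw 170.82 shift mm [ 15.1  29.4 155.7] roll -0.02
```

Request:
carry_out(
  steps=[
    [[0.015,0.029,0],0,1],
    [[0.015,0.029,0.05],0,1],
    [[0.015,0.029,0.1],0,1],
    [[0.015,0.029,0.135],0,1],
    [[0.015,0.029,0.149],0,1],
    [[0.015,0.029,0.154],0,1],
    [[0.015,0.029,0.156],0,1],
    [[0.015,0.029,0.156],0,1],
    [[0.015,0.029,0.156],0,1],
  ],
)

```text
time: 18.65
tool_pos: [0.4473, 0.3192, 0.0448]
ee_rot: [3.14, 0.002, 2.984]
wrist_force: [-0.3, -1.2, -2.5]
width: 0.0492
finger_force: 30.0
```

Request:
carry_out(
  steps=[
    [[0,0,0],0,-1],
    [[0,0,0],0,-1],
    [[0,0,0],0,-1],
    [[0,0,0],0,-1],
    [[0,0,-0.04],0,-1],
    [[0,0,-0.1],0,-1],
    [[0,0,-0.15],0,-1],
    [[0,0,-0.15],0,-1],
    [[0,0,-0.15],0,-1],
  ],
)

```text
time: 19.77
tool_pos: [0.4463, 0.3186, 0.1928]
ee_rot: [-3.141, -0.001, 2.984]
wrist_force: [-0.6, -0.6, 0.3]
width: 0.0942
finger_force: 0.0
```

```bash
python3 - <<'E'
from h import *
rel(.633,-.009,.17,102)
E
```

```text
pos [0.4463 0.3186 0.1928] yaw 170.96 shift mm [-235.9 -294.2   22.8] roll 6.9
```

Request:
carry_out(
  steps=[
    [[-0.03,-0.04,0],1,-1],
    [[-0.06,-0.08,0],2,-1],
    [[-0.09,-0.12,0],3,-1],
    [[-0.12,-0.16,0],4,-1],
    [[-0.15,-0.2,0],5,-1],
    [[-0.18,-0.24,0],6,-0.28],
    [[-0.21,-0.27,0],6.9,-0.28],
    [[-0.236,-0.294,0],6.9,-0.28],
    [[-0.236,-0.294,0],6.9,-0.28],
    [[-0.236,-0.294,0],6.9,-0.28],
  ],
)

```text
time: 21.02
tool_pos: [0.6324, -0.0081, 0.1914]
ee_rot: [-3.138, -0.002, 1.78]
wrist_force: [-0.2, 0.5, -0.3]
width: 0.0601
finger_force: 0.0
```

```bash
python3 - <<'E'
from h import *
s=shot('wrist','w2.png');P=cloud(s);z=P[...,2]
print('xf',mar(near(P,(z>.037)&(z<.05),(.633,-.009),.03)))
rel(.633,-.009,.02,102)
s=shot('top','top2.png');P=cloud(s);z=P[...,2]
print('can',mec(near(P,(z>.085)&(z<.11),(.524,.306),.034)))
print('disp',mec(near(P,(z>.1)&(z<.13),(.447,.318),.034)))
E
```

```text
xf (array([633.6,  -6.8]), array([30.5, 36.8]), 12.0, 973)
pos [ 0.6324 -0.0077  0.1921] yaw 102.01 shift mm [ -1.4   0.3 172.1] roll 0.0
can (array([521.6, 303.6]), 24.0, 114)
disp (array([444.6, 317.1]), 22.4, 194)
```

View pics/w2.png

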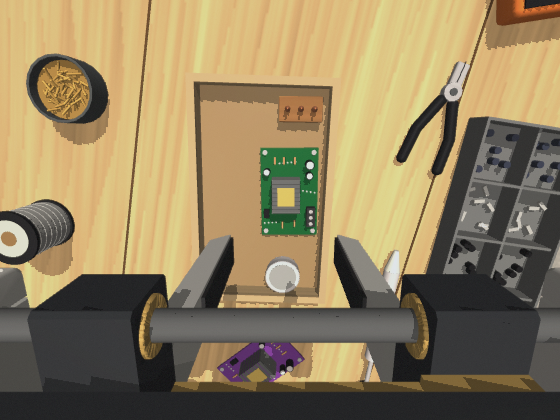

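View pics/top2.png

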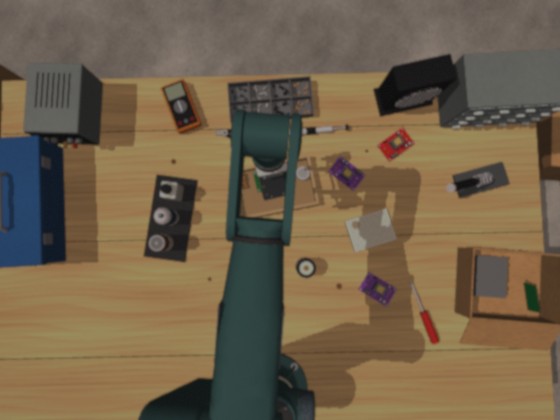

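The three containers stand on the mat at (170,190), (164,216) and (160,243). In the wrist view the board is at (289,192) with its transformer at (285,196), and there is bare deck either side of it along the tray's x. I'll narrow the jaws to 46 mm so the rear finger clears the back wall.

Request:
carry_out(
  steps=[
    [[0,0.001,0.05],0,0.02],
    [[0,0.001,0.1],0,0.02],
    [[0,0.001,0.13],0,0.02],
    [[0,0.001,0.13],0,0.02],
    [[0,0.001,0.13],0,0.02],
  ],
)

```text
time: 21.75
tool_pos: [0.6353, -0.0079, 0.0655]
ee_rot: [3.139, 0.001, 1.781]
wrist_force: [0.4, 0.7, -0.4]
width: 0.0458
finger_force: 0.0
```

Request:
carry_out(
  steps=[
    [[0,0,0.02],0,0.02],
    [[0,0,0.035],0,0.02],
    [[0,0,0.042],0,0.02],
    [[0,0,0.042],0,0.02],
  ],
)

```text
time: 22.25
tool_pos: [0.6337, -0.0084, 0.0203]
ee_rot: [-3.14, -0.001, 1.779]
wrist_force: [-0.3, 0.6, 0.5]
width: 0.0464
finger_force: 0.0
```

Request:
carry_out(
  steps=[
    [[0,0,0.002],0,0.02],
    [[0,0,0.002],0,1],
    [[0,0,0.002],0,1],
    [[0,0,0.002],0,1],
    [[0,0,0.002],0,1],
    [[0,0,0.002],0,1],
  ],
)

```text
time: 23.0
tool_pos: [0.6346, -0.0085, 0.02]
ee_rot: [3.141, 0.0, 1.78]
wrist_force: [0.1, -0.6, 2.5]
width: 0.0298
finger_force: 30.0
```

```bash
python3 - <<'E'
from h import *
a=np.radians(16); c=np.array([.469,-.3135])
print(c-0.004*np.array([np.cos(a),np.sin(a)]))
rel(*(c-0.004*np.array([np.cos(a),np.sin(a)])),.12,106)
E
```

```text
[ 0.46515495 -0.31460255]
pos [ 0.6346 -0.0085  0.02  ] yaw 101.96 shift mm [-264.3 -229.2 -100. ] roll -0.4
```

Request:
carry_out(
  steps=[
    [[0,0,-0.03],0,1],
    [[0,0,-0.07],0,1],
    [[-0.02,-0.017,-0.1],0,1],
    [[-0.06,-0.052,-0.1],-0.1,1],
    [[-0.1,-0.087,-0.1],-0.2,1],
    [[-0.14,-0.121,-0.1],-0.3,1],
    [[-0.18,-0.156,-0.1],-0.4,1],
    [[-0.22,-0.19,-0.1],-0.4,1],
    [[-0.245,-0.212,-0.1],-0.4,1],
    [[-0.245,-0.212,-0.1],-0.4,1],
  ],
)

```text
time: 24.25
tool_pos: [0.4763, -0.2938, 0.1186]
ee_rot: [-3.141, -0.001, 1.845]
wrist_force: [0.5, 1.0, -2.6]
width: 0.0295
finger_force: 30.0
```

```bash
python3 - <<'E'
from h import *
s=shot('wrist','w3.png');P=cloud(s);z=P[...,2]
print('block w',mar(near(P,(z>.009)&(z<.02),(.469,-.3135),.095)))
i=s['image'].astype(int);gr=(i[...,1]>i[...,0]+8)&(i[...,1]>i[...,2]+8)
o=robot.get_obs()['tool_pos']
print('board w',mar(near(P,gr&(z>.09)&(z<.13),o[:2],.08)))
rel(.4652,-.3146,.0,106)
E
```

```text
block w (array([ 467.4, -301.8]), array([100. , 115.9]), 16.4, 3057)
board w (array([ 478.9, -287.7]), array([64.5, 93.9]), 15.9, 7104)
pos [ 0.4772 -0.2924  0.1187] yaw 105.83 shift mm [-18.1 -17.6 118.7] roll -0.02
```

View pics/w3.png

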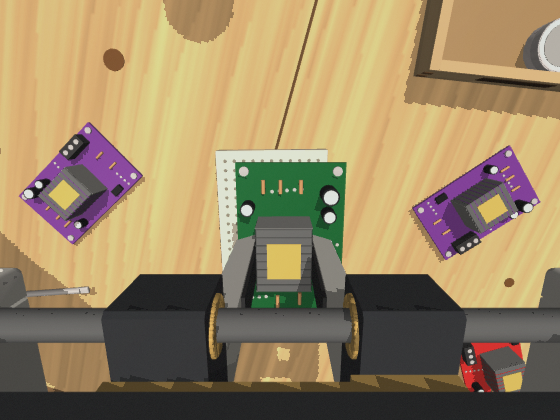

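The wrist view shows the board held level at (290,240), parallel to the block visible behind it at (270,155). It remains to shift about 18 mm each way and lower.

Request:
carry_out(
  steps=[
    [[-0.018,-0.0175,0],0,1],
    [[-0.018,-0.0175,0.04],0,1],
    [[-0.018,-0.0175,0.07],0,1],
    [[-0.018,-0.0175,0.085],0,1],
    [[-0.018,-0.0175,0.091],0,1],
    [[-0.018,-0.0175,0.0935],0,1],
    [[-0.018,-0.0175,0.0935],0,1],
  ],
)

```text
time: 25.18
tool_pos: [0.4667, -0.3146, 0.0271]
ee_rot: [3.14, 0.002, 1.85]
wrist_force: [-0.5, -0.1, -2.0]
width: 0.0296
finger_force: 30.0
```

Request:
carry_out(
  steps=[
    [[0,0,0.001],0,1],
    [[0,0,0.001],0,1],
  ],
)

```text
time: 25.42
tool_pos: [0.4661, -0.3144, 0.0255]
ee_rot: [3.141, 0.001, 1.849]
wrist_force: [0.2, 0.2, -2.2]
width: 0.0301
finger_force: 30.0
```

Now release with the jaws only part open, so they stay clear of the board's parts, and retreat.

Request:
carry_out(
  steps=[
    [[0,0,0],0,0.1],
    [[0,0,0],0,0.0],
    [[0,0,0],0,0.0],
    [[0,0,-0.03],0,0.0],
    [[0,0,-0.08],0,-0.3],
    [[0,0,-0.14],0,-1],
    [[0,0,-0.17],0,-1],
    [[0,0,-0.17],0,-1],
  ],
)

```text
time: 26.42
tool_pos: [0.4673, -0.3153, 0.1986]
ee_rot: [3.137, 0.006, 1.849]
wrist_force: [0.6, -1.3, -0.7]
width: 0.0835
finger_force: 0.0
```

```bash
python3 - <<'E'
from h import *
s=shot('wrist','w4.png');P=cloud(s);z=P[...,2]
i=s['image'].astype(int);gr=(i[...,1]>i[...,0]+8)&(i[...,1]>i[...,2]+8)
print('board',mar(near(P,gr&(z>.015)&(z<.03),(.469,-.3135),.08)))
print('xf',mar(near(P,(z>.04)&(z<.06),(.466,-.3145),.03)))
print('block',mar(near(P,(z>.008)&(z<.03),(.469,-.3135),.095)))
rel(.4473,.3185,.2,171)
E
```

```text
board (array([ 468.3, -310. ]), array([ 67.5, 118.4]), 18.2, 3329)
xf (array([ 465.5, -312.4]), array([30.3, 36.2]), 16.2, 971)
block (array([ 470.3, -310.8]), array([100.2, 134.7]), 16.3, 8429)
pos [ 0.4663 -0.3145  0.1956] yaw 105.96 shift mm [613.8 155.8  -4.4] roll -6.5
```

View pics/w4.png

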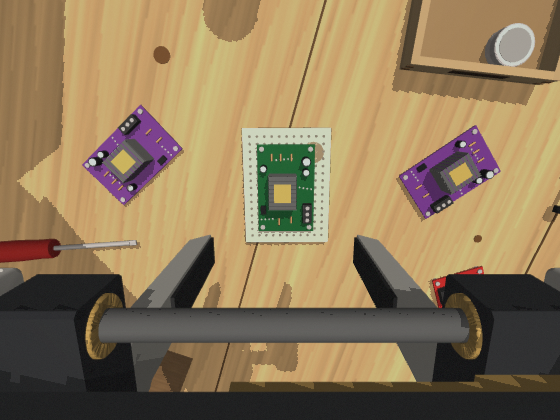

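The board lies central and square on the block: (286,187) inside the block outline (242–330,128–243). Now I return the containers, dispenser first.

Request:
carry_out(
  steps=[
    [[0.05,0.0125,-0.004],0,-1],
    [[0.11,0.028,-0.004],-0.7,-1],
    [[0.17,0.043,-0.004],-1.4,-1],
    [[0.23,0.058,-0.004],-2.1,-1],
    [[0.29,0.0735,-0.004],-2.8,-1],
    [[0.35,0.089,-0.004],-3.5,-1],
    [[0.41,0.104,-0.004],-4.2,-1],
    [[0.47,0.119,-0.004],-4.9,-1],
    [[0.53,0.1345,-0.004],-5.6,-1],
    [[0.58,0.147,-0.004],-6.5,-1],
  ],
)

```text
time: 27.72
tool_pos: [0.446, 0.2856, 0.1956]
ee_rot: [-3.139, -0.004, 2.99]
wrist_force: [0.4, -0.3, -0.4]
width: 0.094
finger_force: 0.0
```

Request:
carry_out(
  steps=[
    [[0,0,0],0,-1],
    [[0,0,0],0,-1],
  ],
)

```text
time: 27.98
tool_pos: [0.4469, 0.283, 0.1966]
ee_rot: [-3.139, -0.003, 2.983]
wrist_force: [-0.5, -0.2, 0.8]
width: 0.0942
finger_force: 0.0
```

```bash
python3 - <<'E'
from h import *
rel(.4473,.3192,.0445,171)
E
```

```text
pos [0.4469 0.283  0.1966] yaw 170.92 shift mm [  5.3  35.8 152.1] roll -0.01
```

Request:
carry_out(
  steps=[
    [[0.005,0.036,0],0,-1],
    [[0.005,0.036,0.04],0,-1],
    [[0.005,0.036,0.09],0,-1],
    [[0.005,0.036,0.13],0,-1],
    [[0.005,0.036,0.153],0,-1],
    [[0.005,0.036,0.153],0,-1],
    [[0.005,0.036,0.153],0,-1],
  ],
)

```text
time: 28.85
tool_pos: [0.4494, 0.3196, 0.0471]
ee_rot: [3.141, 0.001, 2.982]
wrist_force: [0.3, -0.5, -0.4]
width: 0.094
finger_force: 0.0
```

Request:
carry_out(
  steps=[
    [[0,0,0],0,1],
    [[0,0,0],0,1],
    [[0,0,0],0,1],
    [[0,0,0],0,1],
    [[0,0,0],0,1],
    [[0,0,0],0,1],
  ],
)

```text
time: 29.6
tool_pos: [0.4485, 0.3201, 0.0461]
ee_rot: [-3.141, -0.0, 2.984]
wrist_force: [-0.3, -0.5, 0.6]
width: 0.0489
finger_force: 30.0
```

```bash
python3 - <<'E'
from h import *
rel(.5803,-.0965,.2,100)
E
```

```text
pos [0.4485 0.3201 0.0461] yaw 170.96 shift mm [-195.7 -390.7 -153.9] roll 7.1
```

Request:
carry_out(
  steps=[
    [[0,0,-0.04],0,1],
    [[0,0,-0.1],0,1],
    [[-0.01,-0.02,-0.145],0.3,1],
    [[-0.035,-0.07,-0.154],1.2,1],
    [[-0.06,-0.12,-0.154],2.2,1],
    [[-0.085,-0.17,-0.154],3.2,1],
    [[-0.11,-0.22,-0.154],4.2,1],
    [[-0.135,-0.27,-0.154],5.2,1],
    [[-0.16,-0.32,-0.154],6.2,1],
    [[-0.185,-0.37,-0.154],7.1,1],
  ],
)

```text
time: 30.85
tool_pos: [0.573, -0.0758, 0.199]
ee_rot: [-3.14, -0.001, 1.739]
wrist_force: [0.6, 0.3, -2.6]
width: 0.0487
finger_force: 30.0
```

Request:
carry_out(
  steps=[
    [[0,0,0],0,1],
    [[0,0,0],0,1],
    [[0,0,0],0,1],
  ],
)

```text
time: 31.22
tool_pos: [0.5727, -0.0728, 0.1999]
ee_rot: [-3.141, -0.001, 1.747]
wrist_force: [-0.4, 0.7, -2.4]
width: 0.0492
finger_force: 30.0
```

```bash
python3 - <<'E'
from h import *
rel(.5803,-.0965,.05,100)
E
```

```text
pos [ 0.5727 -0.0728  0.1999] yaw 100.09 shift mm [-24.7   3.3 149.9] roll 0.01
```

Request:
carry_out(
  steps=[
    [[-0.0245,0.0033,0],0,1],
    [[-0.0245,0.0033,0.04],0,1],
    [[-0.0245,0.0033,0.09],0,1],
    [[-0.0245,0.0033,0.13],0,1],
    [[-0.0245,0.0033,0.144],0,1],
    [[-0.0245,0.0033,0.149],0,1],
    [[-0.0245,0.0033,0.1505],0,1],
    [[-0.0245,0.0033,0.1505],0,1],
    [[-0.0245,0.0033,0.1505],0,1],
  ],
)

```text
time: 32.35
tool_pos: [0.5814, -0.098, 0.051]
ee_rot: [3.139, 0.001, 1.745]
wrist_force: [-0.5, -0.8, -1.8]
width: 0.0492
finger_force: 30.0
```

Request:
carry_out(
  steps=[
    [[0,0,0],0,-1],
    [[0,0,0],0,-1],
    [[0,0,0],0,-1],
    [[0,0,0],0,-1],
    [[0,0,-0.04],0,-1],
    [[0,0,-0.1],0,-1],
    [[0,0,-0.15],0,-1],
    [[0,0,-0.15],0,-1],
    [[0,0,-0.15],0,-1],
  ],
)

```text
time: 33.48
tool_pos: [0.5802, -0.0978, 0.1988]
ee_rot: [-3.141, -0.0, 1.745]
wrist_force: [-0.4, -0.3, -1.1]
width: 0.0945
finger_force: 0.0
```

```bash
python3 - <<'E'
from h import *
s=shot('wrist');P=cloud(s);z=P[...,2]
print('disp',mec(near(P,(z>.108)&(z<.13),(.580,-.095),.03)))
rel(.5247,.3065,.2,171)
E
```

```text
disp (array([580.5, -95. ]), 22.5, 2065)
pos [ 0.5797 -0.0976  0.1976] yaw 99.96 shift mm [407.6  15.7  -2.4] roll -7.1
```

Request:
carry_out(
  steps=[
    [[0.03,0,-0.002],0,-1],
    [[0.085,0.002,-0.002],-1,-1],
    [[0.14,0.004,-0.002],-2,-1],
    [[0.195,0.006,-0.002],-3,-1],
    [[0.25,0.008,-0.002],-4,-1],
    [[0.305,0.01,-0.002],-5,-1],
    [[0.36,0.013,-0.002],-6,-1],
    [[0.4076,0.0157,-0.002],-7.1,-1],
    [[0.4076,0.0157,-0.002],-7.1,-1],
    [[0.4076,0.0157,-0.002],-7.1,-1],
  ],
)

```text
time: 34.78
tool_pos: [0.5249, 0.3055, 0.1996]
ee_rot: [-3.139, -0.003, 2.983]
wrist_force: [-0.5, -0.1, 0.4]
width: 0.094
finger_force: 0.0
```

```bash
python3 - <<'E'
from h import *
rel(.5245,.3065,.0445,171)
E
```

```text
pos [0.5249 0.3055 0.1996] yaw 170.89 shift mm [  0.6   0.9 155.1] roll -0.01
```

Request:
carry_out(
  steps=[
    [[0,0,0.04],0,-1],
    [[0,0,0.09],0,-1],
    [[0,0,0.13],0,-1],
    [[0,0,0.155],0,-1],
    [[0,0,0.155],0,-1],
    [[0,0,0.155],0,-1],
  ],
)

```text
time: 35.52
tool_pos: [0.5266, 0.3056, 0.0478]
ee_rot: [3.141, 0.002, 2.982]
wrist_force: [0.1, 0.3, 0.6]
width: 0.0938
finger_force: 0.0
```

Request:
carry_out(
  steps=[
    [[0,0,0],0,1],
    [[0,0,0],0,1],
    [[0,0,0],0,1],
    [[0,0,0],0,1],
    [[0,0,0],0,1],
    [[0,0,0],0,1],
  ],
)

```text
time: 36.28
tool_pos: [0.5255, 0.3064, 0.0466]
ee_rot: [3.142, -0.0, 2.984]
wrist_force: [-0.9, -0.3, -0.2]
width: 0.0452
finger_force: 30.0
```

```bash
python3 - <<'E'
from h import *
rel(.5697,-.0223,.2,100)
E
```

```text
pos [0.5255 0.3064 0.0466] yaw 170.96 shift mm [ -95.3 -317.7 -153.4] roll 7.1
```

Request:
carry_out(
  steps=[
    [[0,0,-0.04],0,1],
    [[0,0,-0.1],0,1],
    [[-0.006,-0.02,-0.145],0.3,1],
    [[-0.02,-0.065,-0.153],1.2,1],
    [[-0.035,-0.115,-0.153],2.2,1],
    [[-0.05,-0.165,-0.153],3.2,1],
    [[-0.065,-0.215,-0.153],4.2,1],
    [[-0.08,-0.265,-0.153],5.2,1],
    [[-0.0953,-0.31,-0.153],6.2,1],
    [[-0.0953,-0.3177,-0.153],7.1,1],
  ],
)

```text
time: 37.52
tool_pos: [0.5696, -0.0256, 0.1985]
ee_rot: [-3.14, 0.0, 1.735]
wrist_force: [-0.4, 1.0, -1.9]
width: 0.0457
finger_force: 30.0
```

Request:
carry_out(
  steps=[
    [[0,0,0],0,1],
    [[0,0,0],0,1],
    [[0,0,0],0,1],
  ],
)

```text
time: 37.9
tool_pos: [0.5697, -0.0214, 0.1995]
ee_rot: [-3.142, -0.0, 1.747]
wrist_force: [0.5, -0.3, -1.5]
width: 0.0458
finger_force: 30.0
```

```bash
python3 - <<'E'
from h import *
rel(.5697,-.0223,.05,100)
E
```

```text
pos [ 0.5697 -0.0214  0.1995] yaw 100.11 shift mm [-9.000e-01 -1.000e-01  1.495e+02] roll 0.01
```

Request:
carry_out(
  steps=[
    [[0,0,0.04],0,1],
    [[0,0,0.09],0,1],
    [[0,0,0.13],0,1],
    [[0,0,0.144],0,1],
    [[0,0,0.149],0,1],
    [[0,0,0.15],0,1],
    [[0,0,0.15],0,1],
    [[0,0,0.15],0,1],
  ],
)

```text
time: 38.9
tool_pos: [0.5706, -0.0225, 0.0509]
ee_rot: [3.139, 0.001, 1.745]
wrist_force: [0.0, -0.6, -0.1]
width: 0.0457
finger_force: 30.0
```

Request:
carry_out(
  steps=[
    [[0,0,0],0,-1],
    [[0,0,0],0,-1],
    [[0,0,0],0,-1],
    [[0,0,0],0,-1],
    [[0,0,-0.04],0,-1],
    [[0,0,-0.1],0,-1],
    [[0,0,-0.15],0,-1],
    [[0,0,-0.15],0,-1],
    [[0,0,-0.15],0,-1],
  ],
)

```text
time: 40.02
tool_pos: [0.5694, -0.0224, 0.1988]
ee_rot: [-3.141, -0.0, 1.745]
wrist_force: [0.5, 1.2, -0.2]
width: 0.0941
finger_force: 0.0
```

```bash
python3 - <<'E'
from h import *
s=shot('wrist');P=cloud(s);z=P[...,2]
print('can',mec(near(P,(z>.085)&(z<.11),(.569,-.022),.034)))
rel(.6022,.2934,.2,171)
E
```

```text
can (array([570.2, -19.9]), 23.6, 542)
pos [ 0.5688 -0.0223  0.1976] yaw 99.96 shift mm [305.1  87.5  -2.4] roll -7.1
```

The can is back on its spot. The bottle is next.

Request:
carry_out(
  steps=[
    [[0.03,0.008,-0.002],0,-1],
    [[0.075,0.02,-0.002],-1,-1],
    [[0.12,0.034,-0.002],-2,-1],
    [[0.165,0.047,-0.002],-3,-1],
    [[0.21,0.06,-0.002],-4,-1],
    [[0.25,0.072,-0.002],-5,-1],
    [[0.285,0.082,-0.002],-6,-1],
    [[0.3051,0.0875,-0.002],-7.1,-1],
    [[0.3051,0.0875,-0.002],-7.1,-1],
    [[0.3051,0.0875,-0.002],-7.1,-1],
  ],
)

```text
time: 41.32
tool_pos: [0.6027, 0.2922, 0.2]
ee_rot: [-3.14, -0.002, 2.981]
wrist_force: [0.1, -0.4, 0.5]
width: 0.0938
finger_force: 0.0
```

```bash
python3 - <<'E'
from h import *
rel(.6022,.2934,.0455,171)
E
```

```text
pos [0.6027 0.2922 0.2   ] yaw 170.78 shift mm [  0.7   1.1 154.5] roll -0.02
```

Request:
carry_out(
  steps=[
    [[0,0.0005,0.04],0,-1],
    [[0,0.0005,0.09],0,-1],
    [[0,0.0005,0.13],0,-1],
    [[0,0.0005,0.155],0,-1],
    [[0,0.0005,0.155],0,-1],
    [[0,0.0005,0.155],0,-1],
  ],
)

```text
time: 42.08
tool_pos: [0.6041, 0.2933, 0.0481]
ee_rot: [3.141, 0.002, 2.982]
wrist_force: [1.0, 0.0, 0.2]
width: 0.0943
finger_force: 0.0
```

Request:
carry_out(
  steps=[
    [[0,0,0],0,1],
    [[0,0,0],0,1],
    [[0,0,0],0,1],
    [[0,0,0],0,1],
    [[0,0,0],0,1],
    [[0,0,0],0,1],
  ],
)

```text
time: 42.82
tool_pos: [0.6031, 0.2936, 0.0465]
ee_rot: [-3.141, -0.0, 2.984]
wrist_force: [-0.6, -0.7, -0.3]
width: 0.0478
finger_force: 30.0
```

```bash
python3 - <<'E'
from h import *
rel(.5533,.0464,.2,99)
E
```

```text
pos [0.6031 0.2936 0.0465] yaw 170.96 shift mm [  10.4 -252.  -153.5] roll 7.2
```

Request:
carry_out(
  steps=[
    [[0,0,-0.04],0,1],
    [[0,0,-0.1],0,1],
    [[0,-0.02,-0.145],0.3,1],
    [[0.002,-0.055,-0.153],1.2,1],
    [[0.004,-0.095,-0.153],2.2,1],
    [[0.006,-0.135,-0.153],3.2,1],
    [[0.008,-0.175,-0.153],4.2,1],
    [[0.01,-0.215,-0.153],5.2,1],
    [[0.0104,-0.24,-0.153],6.2,1],
    [[0.0104,-0.252,-0.153],7.2,1],
  ],
)

```text
time: 44.08
tool_pos: [0.5528, 0.0451, 0.1991]
ee_rot: [-3.141, -0.0, 1.72]
wrist_force: [0.2, 1.1, -2.3]
width: 0.0478
finger_force: 30.0
```

Request:
carry_out(
  steps=[
    [[0,0,0],0,1],
    [[0,0,0],0,1],
    [[0,0,0],0,1],
  ],
)

```text
time: 44.45
tool_pos: [0.5534, 0.0472, 0.1993]
ee_rot: [-3.141, -0.0, 1.73]
wrist_force: [0.2, 0.3, -1.5]
width: 0.0479
finger_force: 30.0
```

```bash
python3 - <<'E'
from h import *
rel(.5533,.0464,.0505,99)
E
```

```text
pos [0.5534 0.0472 0.1993] yaw 99.09 shift mm [ -0.8  -0.2 148.8] roll 0.01
```

Request:
carry_out(
  steps=[
    [[0,0,0.04],0,1],
    [[0,0,0.09],0,1],
    [[0,0,0.13],0,1],
    [[0,0,0.144],0,1],
    [[0,0,0.1485],0,1],
    [[0,0,0.1495],0,1],
    [[0,0,0.1495],0,1],
    [[0,0,0.1495],0,1],
  ],
)

```text
time: 45.45
tool_pos: [0.5541, 0.0465, 0.0513]
ee_rot: [3.139, 0.0, 1.727]
wrist_force: [0.8, 0.1, -1.2]
width: 0.0477
finger_force: 30.0
```

Request:
carry_out(
  steps=[
    [[0,0,0],0,-1],
    [[0,0,0],0,-1],
    [[0,0,0],0,-1],
    [[0,0,0],0,-1],
    [[0,0,-0.04],0,-1],
    [[0,0,-0.1],0,-1],
    [[0,0,-0.15],0,-1],
    [[0.05,-0.05,-0.2],0,-1],
    [[0.1,-0.1,-0.2],0,-1],
    [[0.15,-0.1,-0.2],0,-1],
  ],
)

```text
time: 46.7
tool_pos: [0.4347, 0.1697, 0.2513]
ee_rot: [3.138, -0.0, 1.724]
wrist_force: [0.2, 1.5, 0.2]
width: 0.0944
finger_force: 0.0
```

Request:
carry_out(
  steps=[
    [[0.05,0,0],0,-1],
    [[0.1,0,0],0,-1],
    [[0.15,0,0],0,-1],
    [[0.2,0,0],0,-1],
    [[0.25,0,0],0,-1],
    [[0.25,0,0],0,-1],
    [[0.25,0,0],0,-1],
    [[0.25,0,0],0,-1],
  ],
)

```text
time: 47.7
tool_pos: [0.3973, 0.4151, 0.2498]
ee_rot: [3.141, 0.0, 1.725]
wrist_force: [-0.3, -0.4, 0.4]
width: 0.094
finger_force: 0.0
```

```bash
python3 - <<'E'
from h import *
s=shot('top','top3.png');P=cloud(s);z=P[...,2]
print('can',mec(near(P,(z>.085)&(z<.135),(.567,-.023),.034)))
print('disp',mec(near(P,(z>.108)&(z<.135),(.575,-.09),.034)))
print('bottle',mar(near(P,(z>.07)&(z<.1),(.552,.045),.04)))
print('xf',mar(near(P,(z>.04)&(z<.06),(.466,-.3145),.03)),'block',mar(near(P,(z>.008)&(z<.03),(.469,-.3135),.095)))
print('reel',mec(near(P,(z>.045)&(z<.07),(.39,-.09),.05)),'clean',mec(near(P,(z>.02)&(z<.05),(.388,.05),.05)))
E
```

```text
can (array([568.8, -22.8]), 23.4, 215)
disp (array([578.7, -98.1]), 22.4, 191)
bottle (array([552.1,  46.4]), array([48. , 48.2]), 9.6, 184)
xf (array([ 464.4, -315.1]), array([30.3, 36.8]), 15.9, 128) block (array([ 465.7, -303.6]), array([100.4, 156.5]), 16.4, 1256)
reel (array([ 361.6, -108.2]), 28.7, 237) clean (array([388.1,  49.2]), 32.7, 357)
```

View pics/top3.png

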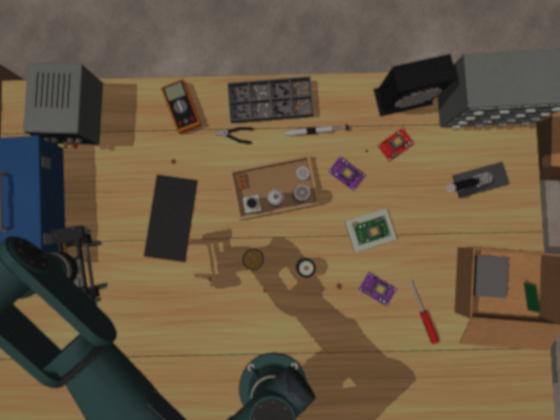

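The containers are back at (252,203), (276,198) and (302,192), all within 2 mm of the start. The board is on the block at (373,230), the bystanders have not moved, and the arm is clear.

```bash
python3 -c "
from bench import robot
print(robot.close_job())"
```

```text
the job is handed in; nothing more can be done
None
```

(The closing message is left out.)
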